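# Hold a stencil over a tacky panel under the curing lamp

### The arm

A 6-joint arm with a two-finger parallel gripper is mounted at the origin on the work surface. World frame = base frame: x ahead of the robot, y to its left, z up, the work surface at z = 0. Lengths are in m, angles in rad, forces in N, time in s.
With the tool pointing down it reaches from about 0.25 to 0.775 m from the base axis. Payload 4 kg.
Tool frame: the origin (TCP) lies midway between the tips of the shut fingers; the grasp point (between the pads) lies 19 mm behind it; z points along the fingers, y is the line along which they close (so a half turn about z gives the same grasp; the last joint's range is limited). The gripper opens to 85 mm and grips with 20 to 120 N. Pads are 22 mm wide; open, the fingers measure 114 mm over their backs; the gripper's body (76 mm by 85 mm) begins 54 mm behind the grasp point. The pads swing forward as they close: fully open they stand 13 mm farther back than shut.
Start: joints at [-1.354, 0.087, 1.371, -0, 1.684, -0.103], TCP at [0.173, -0.522, 0.231] pointing down, gripper open.
Joint ranges: [-3.1, 3.1], [-0.76, 2.03], [0.27, 2.55], [-1.08, 4.22], [0.17, 2.65], [-2.57, 2.57]. Speed limits (rad/s): [2.79, 2.79, 3.14, 3.14, 3.14, 3.14].

### API

Orientations are given as a unit quaternion [w, x, y, z].
In Python, from bench import * gives the robot as it stands. The module is installed in compiled form; this text tells all that it offers.
- The arm moves only by the shell command python3 -m creep 'ROWS' [FORCE]. ROWS is JSON, one flat list of numbers, 7 for each row, row after row: the shift along the world's x, y, z in cm, then the turn, a rotation vector about the world's x, y, z in rad, then the closure, from -1 (fully open) to 1 (shut). In form: [x, y, z, wx, wy, wz, grip, x, y, z, wx, wy, wz, grip, ...]. A call has 1 to 5 rows; each row shifts and turns the commanded pose from where the row before left it; what a row does not reach is not made up. A row lasts 1/8 s, in which the tool goes at most 62.5 mm and 10.7 degrees, less where a joint would pass 70% of its speed; a pose out of reach is approached as far as the arm can. A call with a gripper value outside its range is refused whole. The fingers move at their own pace and stop on an object; FORCE is the grip in N (left out, the last holds). Time passes only in rows, so rows that do not move let the fingers close. It gives the time, the measured TCP pose, the force, the opening and the grip force at its end, in the units of the state.
- sense(): the state, without advancing time (a new reading comes with each control period).
- snapshot(name): name is "side" or "top" or "wrist"; returns a dict with "frame" (400x640x3 uint8, blue, green, red), "range_z" (400x640 float32, m along the optical axis (not along the pixel's ray), 0 where there is no reading), "camera_matrix" (3x3 intrinsics, pixels), "R" (3x3) and "t" (3): a world point X has camera coordinates R X + t. Camera axes: x right, y down, z forward; pixel columns grow to the right and rows downward; lengths in m; the calibration is good to about 2 mm. A picture is of the moment at which its call begins.
- finish_job(): hands the job in; it is judged then, once.
The state is a dict: "time_s": time; "joints": joint angles; "joint_velocities": joint speeds; "joint_torque": joint torques, N m; "position": TCP position; "orientation": TCP orientation; "force": force on the tool from outside, world axes, zero at the start; "ft_torque": the same for the moment, N m; "grip_width": finger opening in m; "grasp_force": force on a finger pad.
Only numpy, scipy, OpenCV 4.12 (cv2) and the standard library are available. Lean on these libraries where they do the work, as an engineer would, in place of code of your own. Each camera call takes 0.05 s, during which the arm holds its last target. There are 200 camera calls.

### The job

Switch on the curing lamp: twist the bar knob on its control box clockwise all the way to its stop, then let go so that it springs back. Then take the oblong stencil by its upright grip, carry it over the rack of paint bottles to the tray, and finish while still holding it, motionless and level, about a centimetre above the coated panel and lined up squarely with the panel's edges. The coating is tacky, so neither the stencil nor the fingers may touch the panel; do not bump the rack and leave everything else where it stands.

Things in the scene. Friction and masses are not known exactly. Their poses are not given: they have to be found in the camera images.
- lamp_box: Fixed grey control box of the curing lamp, 130 x 110 x 50 mm (x, y, z), left of the tray; origin at the centre of its underside. The knob stands on the centre of its top.
- knob (a joint): Angle of the black bar knob on the control box: 0 at rest, grows as it turns clockwise seen from above, hard stop at 1.1 rad. A spring drives it back to 0 when let go (0.03 Nm at rest to 0.14 Nm at the stop). Every start has it at rest.
- knob_grip (a point): Point on the knob's vertical axis at grip height, 76 mm above the table. The grip is a bar 46 mm long (its x axis), 13 mm thick (its y axis), from 59 to 91 mm above the table; the axes turn with the knob and are those of the control box at rest. Below it a 42 mm disc and a 60 mm collar lie on the box's top, the collar's face 54 mm and the disc's face 59 mm above the table.
- stencil: Loose blue plastic oblong stencil, a flat plate 130 x 90 x 5 mm (x, y, z) with cut-outs, 120 g or so, lying on the table right of the rack. In the middle stands an upright grip bar 56 mm long (x), 16 mm thick (y), from 5 to 45 mm above the underside. Origin: centre of the plate's underside; z up. Either way round is right.
- round_stencil: Loose blue round stencil, 96 mm across, 5 mm thick, with the same kind of grip bar; lies near the oblong one and is to be left alone. Origin: centre of its underside.
- rack: Fixed wooden rack 290 mm long (x) and 62 mm wide (y), standing between the stencils and the tray, with five paint bottles in a row; tallest points (the caps) 110 mm above the table. Origin: centre of its underside. The stencil is to pass over it.
- tray: Fixed white tray, 242 x 182 mm inside, 268 x 208 mm over its flange, rim 24 mm above the table, floor 4 mm thick; the panel lies in it. Origin: centre of its underside.
- panel: Fixed plywood panel with a tacky coating, 130 x 90 x 10 mm (x, y, z), on the tray's floor. Origin: centre of its underside. Same outline as the oblong stencil.
- panel_top (a point): Centre of the panel's upper face, 14 mm above the table; axes of the panel.
- brush_mug: Loose white mug of brushes, 72 mm across, 75 mm tall, brush tips up to 175 mm; beyond the rack. Leave alone.
- jar: Loose closed jar, 60 mm across, 70 mm tall, between the robot and the rack. Leave alone.
- flat_brush: Loose brush 180 mm long, lying at the right. Leave alone.
- glue: Loose glue bottle, 44 mm across, 120 mm tall, behind the tray to the left. Leave alone.
- cork_block: Loose cork block 80 x 50 x 30 mm, at the right. Leave alone.
- water_cup: Loose clear cup, 70 mm across, 70 mm tall. Leave alone.
There are look-alikes about, which are no part of the job. Leave any red look-alike of the stencil alone.

How it is judged:
By the outcome, as a careful person would: the job done as asked, in the order asked, and still so for the second after the job is handed in, while the arm keeps its last pose, push and grip.
It also fails if it takes over 59 s, if anything falls off the work surface, if the arm or the gripper's body presses on something with over 40 N, if the wrist force passes 120 N, or if a joint passes its speed limit or range.

## Working session

There is one attempt and no reset: what is moved stays moved. The work goes in short steps, Python scripts to look and compute and a shell command to move; the robot and the scene stay as the last step left them, time stands still between calls to the robot, and variables do not carry over. Pictures are saved under pics/ and viewed, at most 10 in all, crops included, and the job is handed in when it is done.

```bash
mkdir -p pics; python3 - <<'E'
from bench import *
import cv2,numpy as np
for n in("top","side"):
    s=snapshot(n); np.savez(n+"0.npz",**s); cv2.imwrite(f"pics/{n}0.png",s["frame"])
    print(n,s["camera_matrix"].tolist(),s["R"].round(4).tolist(),s["t"].tolist())
print(sense())
E
```

```text
top [[399.4748863716542, 0.0, 316.34942014378674], [0.0, 399.4748863716542, 195.9499313820249], [0.0, 0.0, 1.0]] [[0.0129, -0.9999, 0.0099], [-0.9919, -0.0141, -0.1266], [0.1267, -0.0082, -0.9919]] [-0.09746446479972533, 0.512805169498849, 1.342729896118786]
side [[499.4580042510213, 0.0, 321.8511196036267], [0.0, 499.4580042510213, 205.30422497049753], [0.0, 0.0, 1.0]] [[0.9839, -0.1788, 0.0054], [-0.1297, -0.7339, -0.6668], [0.1232, 0.6554, -0.7452]] [-0.5156418535568986, 0.04806182299840047, 1.57946770109538]
{'time_s': 0.1, 'joints': array([-1.35414848e+00,  8.79299100e-02,  1.37213315e+00,  3.41673368e-05,
        1.68359998e+00, -1.03108883e-01]), 'joint_velocities': array([ 0.00041031, -0.00144771, -0.00336045,  0.00100288,  0.00015503,
       -0.00096906]), 'joint_torque': array([ 2.29848723e-03, -3.53015256e+01, -3.14218640e+01, -1.43342294e-05,
        7.96241598e-03,  6.49743853e-06]), 'position': array([ 0.17278838, -0.52167708,  0.23021426]), 'orientation': array([-1.03448510e-03,  9.87245822e-01,  1.59199919e-01, -4.17858852e-05]), 'force': array([ 0.0365084 , -0.28582203, -0.0540683 ]), 'ft_torque': array([-0.05232219, -0.02773085, -0.01379371]), 'grasp_force': 0.0, 'grip_width': 0.08575874025369254}
```

View pics/top0.png

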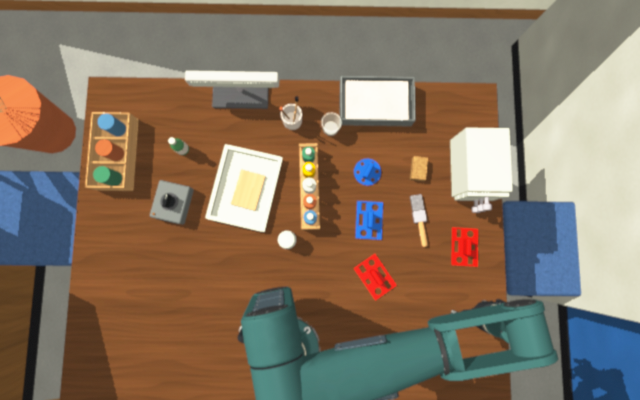

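View pics/side0.png

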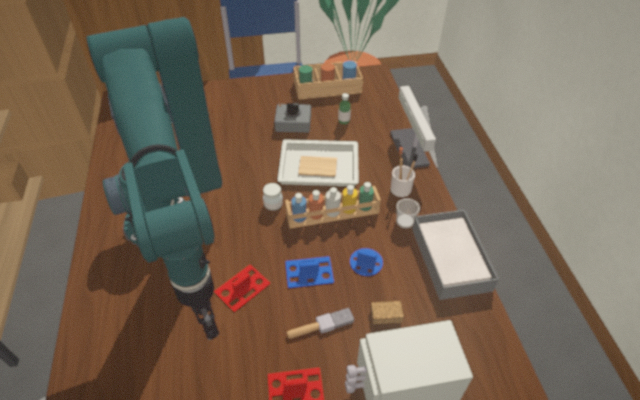

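The top view shows the blue oblong stencil at (369,220) and the blue round one at (367,172). There are red look-alikes at (375,276) and (465,246). The lamp box with its knob is at (171,202), the tray and panel at (247,189), the rack at (309,187) and the jar at (287,240). Only the blue rectangular plate right of the rack fits the description.

```bash
cat > h.py <<'E'
import numpy as np,cv2
def rays(s,uv):
    d=np.c_[np.asarray(uv,float),np.ones(len(uv))]@np.linalg.inv(s["camera_matrix"]).T
    return d@s["R"],-s["R"].T@s["t"]
def plane(s,uv,z):
    d,c=rays(s,uv); return c+d*((z-c[2])/d[:,2])[:,None]
def cloud(s):
    h,w=s["range_z"].shape; v,u=np.mgrid[:h,:w]
    d,c=rays(s,np.c_[u.ravel(),v.ravel()])
    return (c+d*s["range_z"].reshape(-1,1)).reshape(h,w,3)
def box(s,m,z,roi):
    k=np.zeros(m.shape,np.uint8);u0,v0,u1,v1=roi;k[v0:v1,u0:u1]=m[v0:v1,u0:u1]
    n,l,st,_=cv2.connectedComponentsWithStats(k); i=1+st[1:,4].argmax()
    v,u=np.nonzero(l==i); P=plane(s,np.c_[u,v],z)
    r=cv2.minAreaRect(P[:,:2].astype(np.float32)*1000)
    (cx,cy),(a,b),t=r
    if b>a:a,b,t=b,a,t+90
    t=(t+90)%180-90
    return np.round([cx,cy,a,b,t],1),len(u),P.mean(0).round(4)
E
python3 - <<'E'
from h import *
for n,R in(("top",dict(st=(340,190,400,245),pan=(225,160,275,220),tray=(195,135,292,240),lamp=(140,170,205,235),knob=(150,180,190,220),rack=(290,135,330,235),jar=(272,228,302,255))),
           ("side",dict(st=(275,245,340,295),pan=(290,148,345,185),tray=(270,130,370,195),lamp=(265,95,320,140),knob=(275,95,310,125)))):
    s=dict(np.load(n+"0.npz"));C=cloud(s);Z=C[...,2];f=s["frame"];hsv=cv2.cvtColor(f,cv2.COLOR_BGR2HSV);H,S,V=[hsv[...,i].astype(int) for i in range(3)]
    blue=(H>100)&(H<130)&(S>130)
    M=dict(st=(blue&(Z<.02),.005),pan=((H>12)&(H<35)&(S>50)&(V>150),.014),tray=((S<45)&(V>150)&(Z<.04),.024),lamp=((Z>.04)&(Z<.056),.05),knob=((Z>.075)&(Z<.1),.091),rack=((Z>.02),.1),jar=(Z>.05,.07))
    for k in R:
        print(n,k,*box(s,M[k][0],M[k][1],R[k]))
    u0,v0,u1,v1=R["st"]; m=blue&(Z>.03);print(n,"grip",*box(s,m,.045,R["st"]), Z[v0:v1,u0:u1][m[v0:v1,u0:u1]].max())
    for k in("knob",):
        u0,v0,u1,v1=R[k];z=C[v0:v1,u0:u1].reshape(-1,3);z=z[(z[:,2]>.08)&(z[:,2]<.1)];print(k,len(z),z.mean(0),z.max(0),z.min(0))
        (a,b),(w,h),t=cv2.minAreaRect(z[:,:2].astype(np.float32)*1000);print(a,b,w,h,t)
a=dict(np.load("top0.npz"))["frame"];b=dict(np.load("side0.npz"))["frame"]
cv2.imwrite("pics/c1.png",np.hstack([cv2.resize(a[150:260,140:200],(360,600)),cv2.resize(a[150:245,340:400],(380,600))]))
E
```

```text
top st [ 436.2 -275.2  129.4   89.5   -2.6] 649 [ 0.4349 -0.2758  0.005 ]
top pan [534.8 148.1 128.3  90.6 -14.5] 943 [0.5344 0.1481 0.014 ]
top tray [542.4 160.9 269.  208.4 -12.2] 3636 [0.5427 0.165  0.024 ]
top lamp [487.7 404.7 129.1 110.4 -12.2] 1071 [0.4872 0.4041 0.05  ]
top knob [487.6 403.1  45.1  18.7 -12.4] 73 [0.4877 0.404  0.091 ]
top rack [541.7 -65.3 283.8  59.3   2.4] 1250 [ 0.545  -0.0653  0.1   ]
top jar [366.3   6.6  49.7  49.3 -89.2] 203 [0.366  0.0078 0.07  ]
top grip [ 4.380e+02 -2.752e+02  5.120e+01  1.700e+01 -3.000e-01] 80 [ 0.4379 -0.2741  0.045 ] 1.3977496498582869
knob 68 [0.48853651 0.40555077 0.08822436] [0.50999631 0.41544169 0.09632789] [0.46638367 0.39670118 0.08021973]
488.4727478027344 406.82501220703125 13.95094108581543 45.04256057739258 78.28759002685547
side st [ 434.8 -277.4  127.8   89.8   -2.6] 714 [ 0.4338 -0.2817  0.005 ]
side pan [534.7 144.4 128.   97.4 -14.2] 720 [0.5347 0.1439 0.014 ]
side tray [540.3 153.4 272.3 230.9 -12.7] 2662 [0.543  0.1592 0.024 ]
side lamp [483.5 397.2 129.6 120.  -12.9] 541 [0.4827 0.391  0.05  ]
side knob [483.6 392.9  44.6  35.9  -9.9] 68 [0.4842 0.3965 0.091 ]
side grip [ 433.9 -282.7   55.3   25.2   -3.8] 135 [ 0.4331 -0.2821  0.045 ] 1.2118729838062374
knob 56 [0.4845993  0.40332809 0.08789856] [0.50831689 0.41930478 0.09463173] [0.46269628 0.39144208 0.08088867]
484.468017578125 404.20404052734375 27.217334747314453 44.39113235473633 67.21102142333984
```

View pics/c1.png

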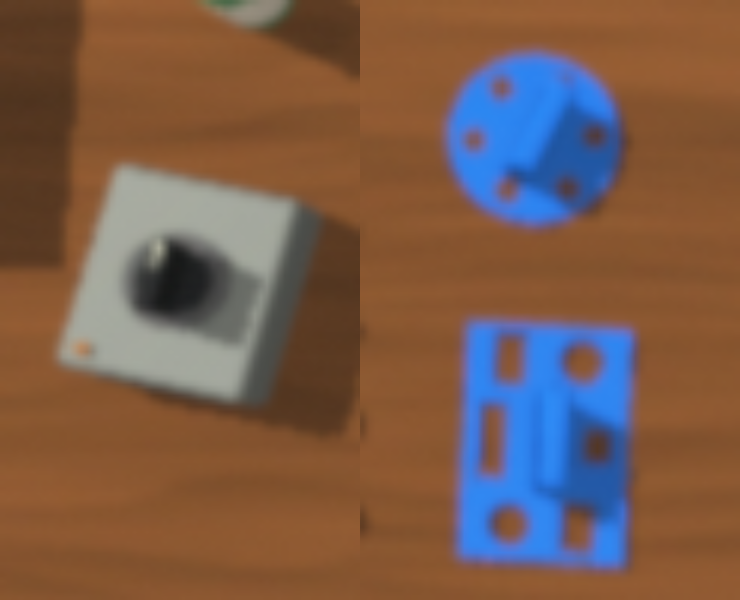

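The crop shows the knob bar on the box's top, aligned with the box, and the lower blue plate is the rectangular stencil, confirming its identity. Next I travel to a point above the knob.

```bash

python3 -m creep '[2,5.8,0,0,0,0.163,-1,2,5.8,0,0,0,0.163,-1,2,5.8,0,0,0,0.163,-1,2,5.8,0,0,0,0.163,-1,2,5.8,0,0,0,0.163,-1]' 60
python3 -m creep '[2,5.8,0,0,0,0.163,-1,2,5.8,0,0,0,0.163,-1,2,5.8,0,0,0,0.163,-1,2,5.8,0,0,0,0.163,-1,2,5.8,0,0,0,0.163,-1]'
python3 -m creep '[2,5.8,0,0,0,0.163,-1,2,5.8,0,0,0,0.163,-1,2,5.8,0,0,0,0.163,-1,2,5.8,0,0,0,0.163,-1,2,5.8,0,0,0,0.163,-1]'
python3 -m creep '[1.4,5.5,0,0,0,0.163,-1,0,0,0,0,0,0,-1,0,0,0,0,0,0,-1]'
cat >> h.py <<'E'
def yaw(q):
    from scipy.spatial.transform import Rotation as R
    m=R.from_quat(np.r_[q[1:],q[0]]).as_matrix(); return np.arctan2(m[1,0],m[0,0]),m[:,2]
E
cat > see.py <<'E'
from bench import *
from h import *
import sys
n=sys.argv[1];s=snapshot(n);cv2.imwrite(f"pics/{sys.argv[2]}.png",s["frame"]);np.savez(sys.argv[2]+".npz",**s)
t=sense();print(t["time_s"],t["position"].round(4),yaw(t["orientation"]),t["joints"].round(3),t["grip_width"],t["grasp_force"],t["force"].round(2))
E
python3 see.py wrist w1
```

```text
time_s: 0.72
position: [0.273, -0.2301, 0.2309]
orientation: [-0.0, 0.842, 0.539, 0.0]
force: [1.9, -0.5, 0.3]
grip_width: 0.0854
grasp_force: 0.0
time_s: 1.35
position: [0.3729, 0.0599, 0.2312]
orientation: [0.0, 0.559, 0.829, 0.0]
force: [1.3, -0.5, 0.9]
grip_width: 0.0859
grasp_force: 0.0
time_s: 1.98
position: [0.4731, 0.3498, 0.2307]
orientation: [-0.0, 0.184, 0.983, -0.0]
force: [1.1, -0.5, -0.0]
grip_width: 0.0855
grasp_force: 0.0
time_s: 2.35
position: [0.4866, 0.4025, 0.2304]
orientation: [-0.001, 0.107, 0.994, -0.001]
force: [-0.2, -0.3, -0.2]
grip_width: 0.0855
grasp_force: 0.0
2.4 [0.4867 0.402  0.2312] (np.float64(2.9265526693936317), array([-3.71458644e-04, -7.40215677e-04, -9.99999657e-01])) [ 0.601  0.27   1.159 -0.     1.713 -0.755] 0.08527188180817424 0.0 [0.62 0.13 0.39]
```

View pics/w1.png

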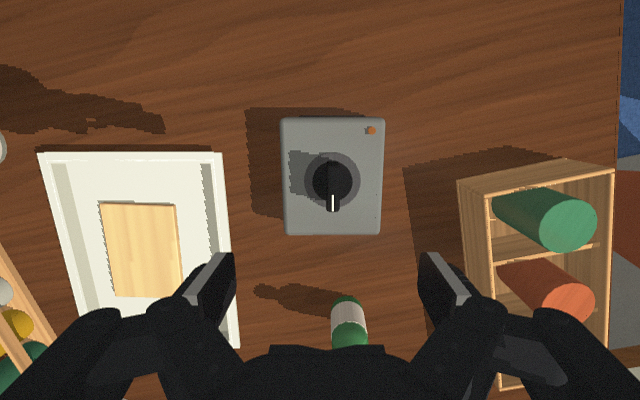

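The wrist view shows the box at (333,177), the knob bar upright at (333,185) and aligned with the fingers, and the panel at (142,250). I'll use this closer view to refine the positions.

```bash
python3 - <<'E'
from h import *
s=dict(np.load("w1.npz"));C=cloud(s);Z=C[...,2];hsv=cv2.cvtColor(s["frame"],cv2.COLOR_BGR2HSV);H,S,V=[hsv[...,i].astype(int) for i in range(3)]
print("lamp",*box(s,(Z>.045)&(Z<.1),.05,(275,110,392,242)))
print("lamptop",*box(s,(Z>.045)&(Z<.053),.05,(275,110,392,242)))
print("knob",*box(s,(Z>.085)&(Z<.1),.091,(300,150,365,220)))
print("pan",*box(s,(H>12)&(H<35)&(S>50)&(V>150),.014,(80,190,182,310)))
k=(Z>.08)&(Z<.1);k[:150]=0;k[225:]=0;k[:,:300]=0;k[:,365:]=0
print(cv2.minAreaRect(C[k][:,:2].astype(np.float32)*1000),k.sum(),np.median(C[k][:,2]))
E
```

```text
lamp [485.8 407.5 126.9 107.6 -12.3] 11759 [0.4829 0.4082 0.05  ]
lamptop [485.8 407.5 126.9 107.6 -12.3] 9262 [0.4816 0.4083 0.05  ]
knob [486.  407.6  45.4  12.4 -12.4] 651 [0.4855 0.4076 0.091 ]
pan [536.  152.4 132.3  93.8 -14.5] 6695 [0.5319 0.1523 0.014 ]
((486.4925537109375, 407.5390930175781), (12.562289237976074, 45.447689056396484), 77.65950775146484) 663 0.09039442130263858
```

```bash

python3 -m creep '[0,0.4,-5,0,0,0,-1,0,0,-5,0,0,0,-1,0,0,-4,0,0,0,-1,0,0,-2.8,0,0,0,-1,0,0,0,0,0,0,-1]'
python3 -m creep '[0,0,0,0,0,0,1,0,0,0,0,0,0,1,0,0,0,0,0,0,1,0,0,0,0,0,0,1,0,0,0,0,0,0,1]' 40
python3 see.py wrist w2
```

```text
time_s: 3.02
position: [0.4853, 0.4042, 0.0612]
orientation: [-0.002, 0.108, 0.994, -0.002]
force: [-0.3, 0.1, -0.7]
grip_width: 0.0854
grasp_force: 0.0
time_s: 3.65
position: [0.4874, 0.4078, 0.0643]
orientation: [0.001, 0.107, 0.994, 0.001]
force: [-0.2, 1.4, 2.3]
grip_width: 0.0124
grasp_force: 42.0
3.7 [0.4873 0.4078 0.0643] (np.float64(2.9282055662436224), array([ 0.00160316,  0.00196744, -0.99999678])) [ 6.070e-01  3.570e-01  1.385e+00  1.000e-03  1.397e+00 -7.500e-01] 0.012792956429163074 42.06164002418518 [0.34 2.79 2.53]
```

```bash

python3 -m creep '[0,0,0,0,0,-0.18,1,0,0,0,0,0,-0.18,1,0,0,0,0,0,-0.18,1,0,0,0,0,0,-0.18,1,0,0,0,0,0,-0.18,1]' 60
python3 -m creep '[0,0,0,0,0,-0.12,1,0,0,0,0,0,-0.04,1,0,0,0,0,0,0,1]' 
python3 - <<'E'
from bench import *;from h import *
t=sense();print(yaw(t["orientation"])[0]-2.927,t["ft_torque"],t["force"],t["joints"])
E
```

```text
time_s: 4.32
position: [0.4874, 0.4079, 0.0644]
orientation: [0.0, 0.531, 0.848, 0.001]
force: [0.3, 2.3, 2.7]
grip_width: 0.0122
grasp_force: 62.8
time_s: 4.7
position: [0.4874, 0.4079, 0.0644]
orientation: [0.0, 0.594, 0.804, 0.001]
force: [1.4, 3.6, 3.5]
grip_width: 0.0119
grasp_force: 62.8
-1.0581702232316037 [ 0.43829123 -0.01253433  0.13894915] [1.37429803 3.5707392  3.53591563] [6.07254938e-01 3.56547707e-01 1.38508427e+00 7.39379015e-04
 1.39733942e+00 3.09096531e-01]
```

```bash

cat > st.py <<'E'
from bench import *;from h import *
t=sense();print(yaw(t["orientation"])[0]-2.927,t["ft_torque"],t["force"],t["joints"].round(3))
E
python3 -m creep '[0,0,0,0,0,-0.04,1,0,0,0,0,0,0,1]'>/dev/null; python3 st.py
python3 -m creep '[0,0,0,0,0,-0.04,1,0,0,0,0,0,0,1]'>/dev/null; python3 st.py
python3 -m creep '[0,0,0,0,0,-0.04,1,0,0,0,0,0,0,1]'; python3 st.py;python3 see.py wrist w3
```

```text
-1.0978013471023516 [0.53071035 0.02995295 0.17059024] [1.50751556 3.44858327 5.18537792] [6.070e-01 3.560e-01 1.385e+00 1.000e-03 1.397e+00 3.490e-01]
-1.1359256128745245 [ 0.58020666 -0.04802672  0.83837786] [-0.05436386  3.6939386   5.88623038] [0.607 0.356 1.385 0.    1.397 0.387]
time_s: 5.45
position: [0.4874, 0.4079, 0.0644]
orientation: [0.0, 0.64, 0.768, 0.001]
force: [1.3, 3.8, 5.6]
grip_width: 0.0118
grasp_force: 70.2
-1.1741661587494328 [ 0.56697235 -0.04947354  1.35123608] [1.27695525 3.80022131 5.62294684] [0.608 0.356 1.385 0.    1.397 0.426]
5.5 [0.4874 0.4079 0.0644] (np.float64(1.75299550265212), array([ 0.00235492,  0.00172909, -0.99999573])) [0.608 0.356 1.385 0.    1.397 0.425] 0.01190615938727871 70.14005184173584 [0.29 4.73 5.3 ]
```

The torque jumped from 0.17 to 1.35 Nm, so the knob is on its stop. Letting go and rising.

```bash

python3 -m creep '[0,0,0,0,0,0,-1,0,0,0,0,0,0,-1,0,0,0,0,0,0,-1,0,0,0,0,0,0,-1,0,0,1,0,0,0,-1]'
python3 -m creep '[0,0,4,0,0,0,-1,0,0,6,0,0,0,-1,0,0,6,0,0,0,-1,0,0,0,0,0,0,-1]'
python3 see.py wrist w4; python3 - <<'E'
from h import *
s=dict(np.load("w4.npz"));C=cloud(s);Z=C[...,2]
k=(Z>.08)&(Z<.1)&(abs(C[...,0]-.486)<.04)&(abs(C[...,1]-.407)<.04)
print(cv2.minAreaRect(C[k][:,:2].astype(np.float32)*1000),k.sum())
E
```

```text
time_s: 6.12
position: [0.4861, 0.406, 0.0722]
orientation: [-0.0, 0.642, 0.767, -0.002]
force: [0.4, 0.2, 0.1]
grip_width: 0.0854
grasp_force: 0.0
time_s: 6.62
position: [0.4892, 0.4085, 0.2428]
orientation: [0.002, 0.642, 0.767, 0.008]
force: [0.2, -0.5, -0.4]
grip_width: 0.0853
grasp_force: 0.0
6.675 [0.4882 0.4077 0.2386] (np.float64(1.747752288177006), array([ 0.00752424,  0.00502476, -0.99995907])) [ 0.607  0.273  1.141 -0.     1.718  0.43 ] 0.08555416885692138 0.0 [ 0.05  0.1  -0.05]
((487.1063537597656, 407.8576965332031), (13.410354614257812, 45.63811111450195), 77.97879791259766) 647
```

Wrist depth shows the knob back at rest (bar yaw −12.0°, as it started). Next, the stencil.

```bash

python3 -m creep '[-0.4,-5.7,0,0,0,-0.15,-1,-0.4,-5.7,0,0,0,-0.15,-1,-0.4,-5.7,0,0,0,-0.15,-1,-0.4,-5.7,0,0,0,-0.15,-1,-0.4,-5.7,0,0,0,-0.15,-1]' >/dev/null
python3 -m creep '[-0.4,-5.7,0,0,0,-0.15,-1,-0.4,-5.7,0,0,0,-0.15,-1,-0.4,-5.7,0,0,0,-0.15,-1,-0.4,-5.7,0,0,0,-0.15,-1,-0.4,-5.7,0,0,0,-0.15,-1]'
python3 -m creep '[-0.4,-5.7,0,0,0,-0.15,-1,-0.4,-5.7,0,0,0,-0.14,-1,0,0,0,0,0,0,-1,0,0,0,0,0,0,-1,0,0,0,0,0,0,-1]'
python3 see.py wrist w5; python3 - <<'E'
from h import *
s=dict(np.load("w5.npz"));C=cloud(s);Z=C[...,2];hsv=cv2.cvtColor(s["frame"],cv2.COLOR_BGR2HSV);H,S,V=[hsv[...,i].astype(int) for i in range(3)]
b=(H>100)&(H<130)&(S>130);near=(abs(C[...,0]-.436)<.09)&(abs(C[...,1]+.275)<.06)
F=(0,0,640,400)
print(*box(s,b&near&(Z<.015),.005,F));print(*box(s,b&near&(Z>.04)&(Z<.06),.045,F))
k=b&near&(Z>.04)&(Z<.06);print(cv2.minAreaRect(C[k][:,:2].astype(np.float32)*1000))
E
```

```text
time_s: 7.92
position: [0.4456, -0.1645, 0.2316]
orientation: [-0.001, 0.993, 0.121, -0.001]
force: [1.2, -0.1, -0.1]
grip_width: 0.0854
grasp_force: 0.0
time_s: 8.55
position: [0.4389, -0.2757, 0.2329]
orientation: [-0.0, 1.0, -0.02, -0.0]
force: [0.5, 0.2, -0.4]
grip_width: 0.0854
grasp_force: 0.0
8.6 [ 0.4391 -0.2757  0.2332] (np.float64(-0.03984758732019352), array([-2.97335286e-04,  4.01989499e-04, -9.99999875e-01])) [-0.67   0.017  1.441  0.     1.685  0.941] 0.08521066611119485 0.0 [ 0.16 -0.44  0.46]
[ 437.1 -276.4  129.5   89.6   -2.6] 5163 [ 0.4412 -0.2778  0.005 ]
[ 438.2 -276.6   54.6   15.3   -2.7] 709 [ 0.439  -0.2764  0.045 ]
((437.5266418457031, -276.6260681152344), (15.566349029541016, 55.18830871582031), 87.27835845947266)
```

View pics/w5.png

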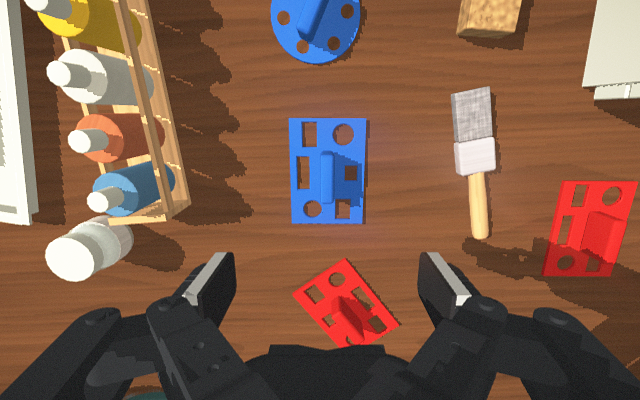

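The blue oblong stencil is at (328,172) and its grip at (327,178), lined up with the fingers; the reds are at (347,303) and (593,230). Descending to grasp.

```bash

python3 -m creep '[-0.1,-0.1,-6,0,0,-0.006,-1,0,0,-6,0,0,0,-1,0,0,-5,0,0,0,-1,0,0,-3.5,0,0,0,-1,0,0,-1.4,0,0,0,-1]' >/dev/null
python3 -m creep '[0,0,0,0,0,0,-1,0,0,0,0,0,0,-1]';python3 st.py
python3 -m creep '[0,0,0,0,0,0,1,0,0,0,0,0,0,1,0,0,0,0,0,0,1,0,0,0,0,0,0,1,0,0,0,0,0,0,1]' 70
python3 st.py
```

```text
time_s: 9.48
position: [0.4394, -0.2789, 0.0165]
orientation: [0.001, 1.0, -0.024, 0.002]
force: [0.0, -0.3, -0.3]
grip_width: 0.0857
grasp_force: 0.0
-2.974639852296001 [ 0.06185463 -0.05019665  0.02955934] [ 0.0280346  -0.34790075 -0.29023155] [-0.675  0.166  1.728 -0.     1.244  0.944]
time_s: 10.1
position: [0.4381, -0.2784, 0.0147]
orientation: [0.0, 1.0, -0.024, 0.0]
force: [0.0, 0.1, 2.4]
grip_width: 0.0147
grasp_force: 70.9
-2.975313109611414 [0.03689993 0.0439947  0.01733191] [0.03208089 0.13075541 2.43563202] [-0.675  0.167  1.73  -0.     1.243  0.944]
```

```bash

python3 -m creep '[0,0,1,0,0,0,1,0,0,3,0,0,0,1,0,0,5,0,0,0,1,0,0,5,0,0,0,1,0,0,4,0,0,0,1]' 
python3 -m creep '[0,0,2,0,0,0,1,0,0,0,0,0,0,1,0,0,0,0,0,0,1]' 
python3 see.py wrist w6; python3 st.py; python3 - <<'E'
from h import *
s=dict(np.load("w6.npz"));C=cloud(s);Z=C[...,2];hsv=cv2.cvtColor(s["frame"],cv2.COLOR_BGR2HSV);H,S,V=[hsv[...,i].astype(int) for i in range(3)]
b=(H>100)&(H<130)&(S>130);near=(abs(C[...,0]-.436)<.1)&(abs(C[...,1]+.275)<.1)&(Z>.15)&b
P=C[near];Q=P[abs(P[:,2]-np.median(P[:,2]))<.012];A=np.c_[Q[:,:2]-Q[:,:2].mean(0),np.ones(len(Q))];print(len(Q),np.linalg.lstsq(A,Q[:,2],rcond=None)[0],Q[:,:2].max(0),Q[:,:2].min(0))
print(*box(s,near&(abs(Z-np.median(P[:,2]))<.012),np.median(P[:,2]),(0,0,640,400)))
E
```

```text
time_s: 10.72
position: [0.438, -0.2782, 0.1971]
orientation: [0.001, 1.0, -0.024, 0.001]
force: [-0.3, -0.7, -1.8]
grip_width: 0.015
grasp_force: 70.4
time_s: 11.1
position: [0.4373, -0.2777, 0.2129]
orientation: [-0.001, 1.0, -0.024, -0.001]
force: [-0.0, 0.3, -0.8]
grip_width: 0.0154
grasp_force: 70.4
11.15 [ 0.4372 -0.2776  0.2125] (np.float64(-0.0482704667798557), array([-0.00267202,  0.00204136, -0.99999435])) [-0.675  0.022  1.476 -0.     1.647  0.944] 0.015124298624428963 70.40841579437256 [ 0.42  0.24 -1.7 ]
-2.9752704667798557 [-0.00505379 -0.04332469  0.01688387] [ 0.42489466  0.24459001 -1.6994938 ] [-0.675  0.022  1.476 -0.     1.647  0.944]
17008 [0.00148054 0.00057399 0.20280505] [ 0.50311238 -0.23192933] [ 0.37085755 -0.32611473]
[ 455.7 -279.    90.7   89.8   -2.8] 16655 [ 0.4677 -0.2811  0.203 ]
```

View pics/w6.png

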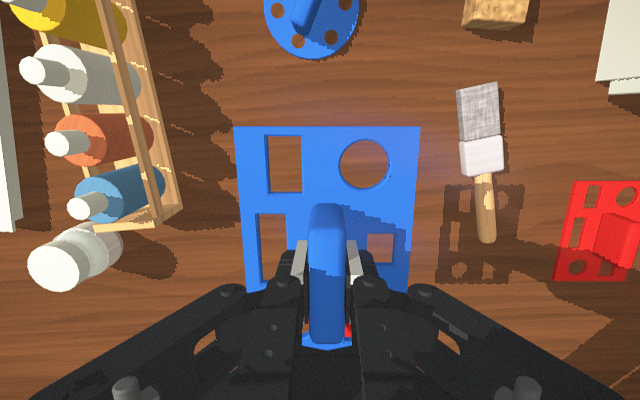

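The stencil is held level: its plate spans columns 235–420 and the grip is at (327,270) between the fingers. I carry it toward the tray and pause where the panel shows beside it.

```bash

python3 -m creep '[1,3.5,0,0,0,-0.041,1,1.6,5,0,0,0,-0.041,1,2,6,0,0,0,-0.041,1,2,6,0,0,0,-0.041,1,1.5,4,0,0,0,-0.041,1]' 
python3 -m creep '[0,0,0,0,0,0,1,0,0,0,0,0,0,1,0,0,0,0,0,0,1]' 
python3 see.py wrist w7; cat > pan.py <<'E'
from h import *
import sys
for n in sys.argv[1:]:
    s=dict(np.load(n+".npz"));C=cloud(s);Z=C[...,2];hsv=cv2.cvtColor(s["frame"],cv2.COLOR_BGR2HSV);H,S,V=[hsv[...,i].astype(int) for i in range(3)]
    near=(abs(C[...,0]-.535)<.1)&(abs(C[...,1]-.15)<.085)
    m=(H>12)&(H<35)&(S>50)&near; r=(0,0,640,400)
    for vt in(120,180,210):print(n,vt,*box(s,m&(V>vt)&(Z>.009)&(Z<.02),.014,r))
    t=(S<50)&(V>120)&(Z>.02)&(Z<.03)&(abs(C[...,0]-.54)<.2)&(abs(C[...,1]-.16)<.17); print("tray",*box(s,t,.024,r))
E
python3 pan.py w1 w4 w7
```

```text
time_s: 11.78
position: [0.518, -0.0318, 0.2125]
orientation: [-0.0, 0.992, -0.126, -0.002]
force: [0.3, 0.1, -1.8]
grip_width: 0.0151
grasp_force: 70.4
time_s: 12.15
position: [0.518, -0.0357, 0.2137]
orientation: [0.0, 0.992, -0.127, -0.001]
force: [-0.6, -0.2, -1.4]
grip_width: 0.0148
grasp_force: 70.4
12.2 [ 0.518  -0.0357  0.214 ] (np.float64(-0.2551825109001116), array([-7.67953270e-04, -2.07564290e-04, -9.99999684e-01])) [-0.178  0.023  1.472 -0.     1.647  1.648] 0.015126838620627248 70.36595821380615 [-0.68 -0.41 -1.21]
w1 120 [535.3 152.3 130.9  92.1 -14.5] 6588 [0.5312 0.1521 0.014 ]
w1 180 [536.3 152.1 129.   91.9 -14.6] 6483 [0.532 0.152 0.014]
w1 210 [536.6 152.1 128.4  91.7 -14.5] 6436 [0.5322 0.1521 0.014 ]
tray [516.7 166.9 215.5 208.7 -12.4] 5083 [0.4644 0.1596 0.024 ]
w4 120 [539.4 167.7 129.   62.3 -14.1] 2073 [0.5258 0.1793 0.014 ]
w4 180 [540.2 168.3 128.1  61.6 -13.6] 2049 [0.5263 0.1793 0.014 ]
w4 210 [540.1 167.8 127.7  61.7 -14.1] 2042 [0.5265 0.1792 0.014 ]
tray [518.3 246.3 282.  138.1  19. ] 2641 [0.507  0.2449 0.024 ]
w7 120 [538.3 147.8 127.9  91.  -14.6] 8395 [0.5415 0.1475 0.014 ]
w7 180 [538.6 149.1 128.1  87.9 -14.5] 8235 [0.5417 0.1483 0.014 ]
w7 210 [538.7 149.3 128.1  87.5 -14.4] 8126 [0.5412 0.1487 0.014 ]
tray [543.9 160.1 267.1 208.1 -12.3] 8120 [0.5848 0.1666 0.024 ]
```

View pics/w7.png

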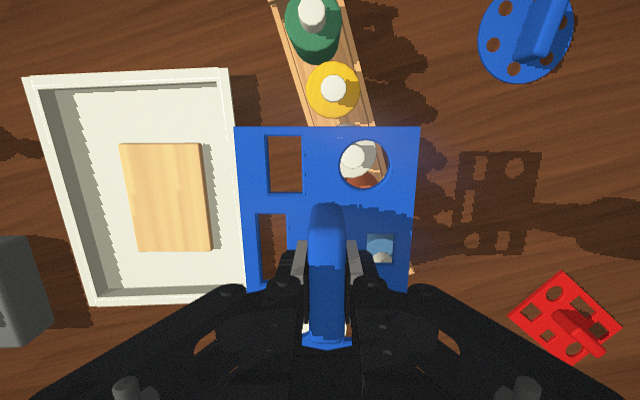

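The panel is at (165,197) left of the held plate. The w1 and w7 views have opposite tool yaw, so their mean cancels the wrist-camera bias and puts the panel at about (0.537, 0.1505), yaw −14.5°. Going above it, then partway down.

```bash

python3 -m creep '[0.4,3.5,0,0,0,0,1,0.6,5,0,0,0,0,1,0.6,5.2,0,0,0,0,1,0.4,5,0,0,0,0.002,1,0,0,0,0,0,0,1]' >/dev/null
python3 -m creep '[0,0,-3,0,0,0,1,0,0,-4,0,0,0,1,0,0,-4,0,0,0,1,0,0,-2,0,0,0,1,0,0,0,0,0,0,1]' 
python3 -m creep '[0,0,0,0,0,0,1,0,0,0,0,0,0,1]' 
python3 see.py wrist w8;python3 see.py top t8;python3 see.py side s8
python3 - <<'E'
import cv2,numpy as np
a=cv2.imread("pics/t8.png")[120:250,190:320];b=cv2.imread("pics/s8.png")[110:210,250:380]
cv2.imwrite("pics/c8.png",np.hstack([cv2.resize(a,(400,400),interpolation=2),cv2.resize(b,(400,400),interpolation=2)]))
E
```

```text
time_s: 13.45
position: [0.537, 0.1504, 0.0821]
orientation: [0.001, 0.992, -0.126, -0.002]
force: [0.9, -0.8, -0.4]
grip_width: 0.0152
grasp_force: 70.4
time_s: 13.7
position: [0.5397, 0.1522, 0.0863]
orientation: [-0.0, 0.992, -0.126, 0.002]
force: [-0.3, 0.7, -1.2]
grip_width: 0.0152
grasp_force: 70.4
13.75 [0.5395 0.1523 0.0861] (np.float64(-0.2515884610154226), array([ 3.05913815e-03,  3.68616873e-04, -9.99995253e-01])) [ 0.174  0.181  1.558 -0.     1.399  1.997] 0.014949621291741313 70.35230755805969 [-0.21  0.1  -1.3 ]
13.8 [0.5393 0.1525 0.0858] (np.float64(-0.2513412901323437), array([ 2.54207938e-03,  3.12494092e-04, -9.99996720e-01])) [ 0.174  0.182  1.559 -0.     1.399  1.997] 0.015020664063055775 70.352303981781 [-0.1  -0.15 -1.35]
13.85 [0.5391 0.1525 0.0855] (np.float64(-0.25117382258656845), array([ 1.98209555e-03,  2.14795491e-04, -9.99998013e-01])) [ 0.175  0.182  1.559 -0.     1.399  1.997] 0.014959116947986906 70.35240769386292 [ 1.27  0.23 -1.43]
```

View pics/c8.png

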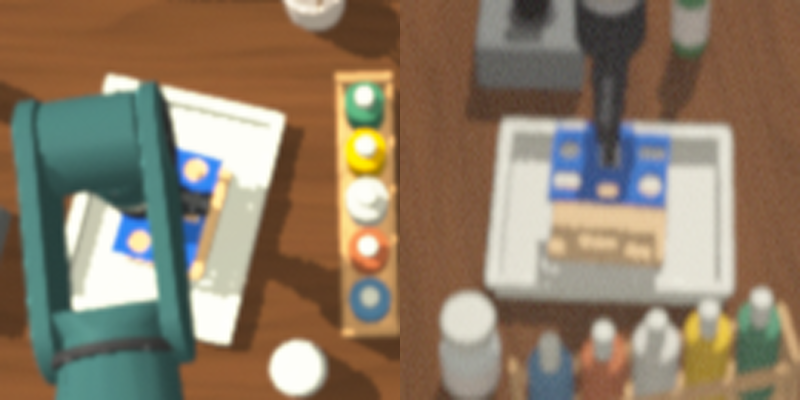

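The crop shows the blue plate above and square to the panel, with the panel's right strip visible at about (210,225) on the left and its near strip at (608,230) on the right. I lower it further and measure alignment with both cameras.

```bash

python3 -m creep '[-0.1,-0.1,-2,0,0,0,1,0,0,-1.5,0,0,0,1,0,0,0,0,0,0,1,0,0,0,0,0,0,1,0,0,0,0,0,0,1]' >/dev/null
python3 -m creep '[0,0,0,0,0,0,1,0,0,0,0,0,0,1,0,0,0,0,0,0,1,0,0,0,0,0,0,1,0,0,0,0,0,0,1]' 
cat > al.py <<'E'
from bench import *;from h import *
th=np.radians(-14.5);A=np.array([[np.cos(th),np.sin(th)],[-np.sin(th),np.cos(th)]])
t=sense();z=t["position"][2]-.0147+.005
print(t["time_s"],t["position"].round(4),yaw(t["orientation"])[0])
def edges(s,m,zz,roi,nm):
    k=np.zeros(m.shape,bool);u0,v0,u1,v1=roi;k[v0:v1,u0:u1]=m[v0:v1,u0:u1]
    v,u=np.nonzero(k);P=(plane(s,np.c_[u,v],zz)[:,:2]-[.537,.1505])@A.T*1000
    out=[]
    for ax in(0,1):
        b=np.round(P[:,1-ax]/6).astype(int)
        for f in(np.min,np.max):
            q=np.array([(i*6,f(P[b==i,ax])) for i in np.unique(b) if abs(i*6)<(32 if ax==0 else 52)])
            e=np.median(q[:,1]); g=q[abs(q[:,1]-e)<4]; sl=np.polyfit(g[:,0],g[:,1],1)[0] if len(g)>3 else 9
            out.append((round(float(e),1),len(g),round(float(sl),3)))
    print(nm,"x-,x+,y-,y+",out)
for n,r in(("top",(205,140,285,225)),("side",(270,130,370,195))):
    for live in(0,1):
        s=snapshot(n) if live else dict(np.load(n+"0.npz"))
        hsv=cv2.cvtColor(s["frame"],cv2.COLOR_BGR2HSV);H,S,V=[hsv[...,i].astype(int) for i in range(3)]
        if live: edges(s,(H>100)&(H<130)&(S>120),z,r,n+" stencil")
        else: edges(s,(H>10)&(H<35)&(S>50)&(V>(195 if n=="side" else 150)),.014,r,n+" panel")
E
python3 al.py
```

```text
time_s: 15.1
position: [0.5374, 0.1515, 0.0493]
orientation: [0.0, 0.992, -0.125, -0.0]
force: [0.2, 0.0, -1.6]
grip_width: 0.0151
grasp_force: 70.4
15.1 [0.5374 0.1515 0.0493] -0.2511861266461111
top panel x-,x+,y-,y+ [(-65.0, 9, 0.02), (147.4, 11, -0.004), (-48.1, 9, -0.006), (122.3, 16, 0.034)]
top stencil x-,x+,y-,y+ [(-48.3, 1, 9.0), (57.2, 6, -0.031), (-40.5, 13, 0.018), (1.7, 4, 0.28)]
side panel x-,x+,y-,y+ [(-63.7, 11, -0.02), (61.8, 11, 0.024), (-43.9, 17, 0.009), (40.7, 17, 0.015)]
side stencil x-,x+,y-,y+ [(-34.0, 4, -0.029), (29.5, 4, -0.045), (-41.1, 13, -0.001), (39.3, 12, 0.022)]
```

```bash
python3 - <<'E'
from bench import *;from h import *
th=np.radians(-14.5);A=np.array([[np.cos(th),np.sin(th)],[-np.sin(th),np.cos(th)]])
zt=sense()["position"][2]-.0147+.005
ims=[]
for n,r in(("top",(205,140,290,230)),("side",(280,130,365,195))):
    for live in(0,1):
        s=snapshot(n) if live else dict(np.load(n+"0.npz"));
        if live: np.savez(n+"9.npz",**s)
        u0,v0,u1,v1=r
        B,G,R=[s["frame"][...,i].astype(int) for i in range(3)]
        m=(B-R>40) if live else (R-B>35)&(R>150)
        k=np.zeros(m.shape,np.uint8);k[v0:v1,u0:u1]=m[v0:v1,u0:u1]
        if not live:
            _,l,st,_=cv2.connectedComponentsWithStats(k);k=(l==1+st[1:,4].argmax())
        v,u=np.nonzero(k);P=(plane(s,np.c_[u,v],zt if live else .014)[:,:2]-[.537,.1505])@A.T*1000
        print(n,"stencil" if live else "panel",len(P))
        for ax in(0,1):
            b=np.round(P[:,1-ax]/8).astype(int)
            print(" xy"[ax+1],[(int(i*8),int(round(P[b==i,ax].min())),int(round(P[b==i,ax].max()))) for i in np.unique(b)])
        ims.append(cv2.resize(s["frame"][v0:v1,u0:u1],(400,300),interpolation=2))
cv2.imwrite("pics/c9.png",np.vstack([np.hstack(ims[:2]),np.hstack(ims[2:])]))
E
```

```text
top panel 973
x [(-48, -63, 61), (-40, -66, 64), (-32, -64, 62), (-24, -65, 63), (-16, -65, 64), (-8, -66, 62), (0, -65, 64), (8, -64, 62), (16, -66, 63), (24, -65, 63), (32, -66, 62), (40, -65, 64)]
y [(-64, -46, 41), (-56, -48, 43), (-48, -48, 42), (-40, -47, 43), (-32, -48, 44), (-24, -49, 42), (-16, -48, 43), (-8, -48, 43), (0, -49, 43), (8, -48, 41), (16, -48, 43), (24, -47, 42), (32, -48, 43), (40, -48, 43), (48, -47, 42), (56, -48, 43), (64, -46, 39)]
top stencil 1542
x [(-48, -129, -125), (-40, -128, 61), (-32, -126, 61), (-24, -120, 62), (-16, -105, 63), (-8, -69, 61), (0, -122, 62), (8, -134, 61), (16, -140, 38), (24, -145, 54), (32, -148, 78), (40, -153, 97), (48, -155, 111), (56, -161, 117), (64, -163, 110), (72, -161, 101), (80, -149, 99), (88, -170, 96), (96, -171, 94), (104, -151, 88), (112, -126, 83), (120, -99, 80), (128, -73, 79), (136, -47, 72), (144, -24, 71), (152, 25, 68), (160, 52, 63)]
y [(-168, 85, 96), (-160, 52, 98), (-152, 38, 101), (-144, 21, 103), (-136, 7, 106), (-128, -48, 109), (-120, -43, 111), (-112, -43, 114), (-104, -41, 116), (-96, -35, 119), (-8
[... 697 characters left out ...]
1, 40), (-40, -50, 41), (-32, -54, 42), (-24, -54, 42), (-16, -53, 43), (-8, -52, 43), (0, -52, 44), (8, -51, 40), (16, -50, 40), (24, -50, 41), (32, -54, 41), (40, -53, 42), (48, -53, 43), (56, -52, 43), (64, -47, 38)]
side stencil 479
x [(-48, -40, 58), (-40, -64, 58), (-32, -65, 61), (-24, -32, 61), (-16, -63, 60), (-8, -64, 60), (0, -65, 59), (8, -65, 59), (16, -63, 27), (24, -64, 27), (32, -65, 61), (40, -66, 61), (48, -34, 57)]
y [(-64, -44, 42), (-56, -43, 43), (-48, -43, 43), (-40, -47, 44), (-32, -42, 45), (-24, -41, 45), (-16, -45, 30), (-8, -45, -5), (0, -44, -4), (8, -43, 48), (16, -43, 48), (24, -47, 49), (32, -46, 45), (40, -46, 45), (48, -45, 46), (56, -44, 46), (64, -34, 41)]
```

View pics/c9.png

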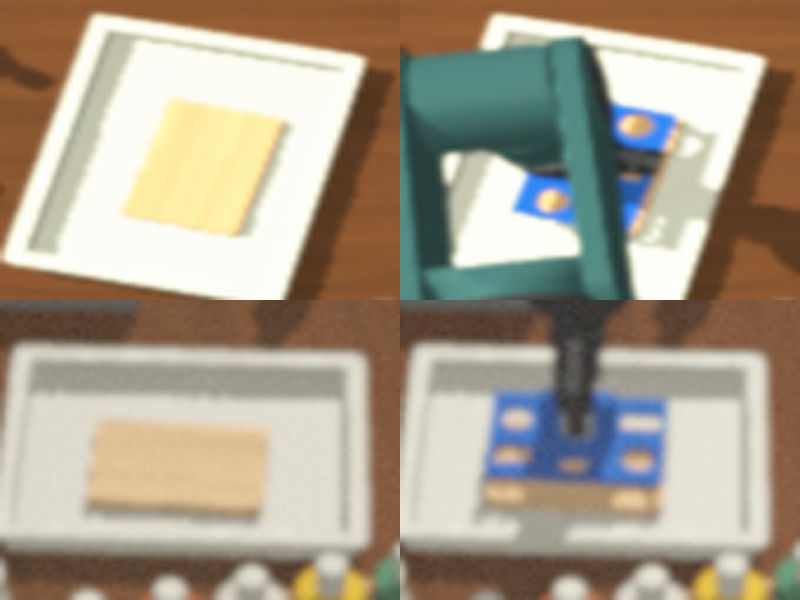

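The crops show the plate's outline offset from the panel's by about −1.3 mm along x and +2.8 mm along y in panel axes, measured against the initial panel images from the same cameras. Correcting that and lowering.

```bash

python3 -m creep '[0.06,-0.28,-0.4,0,0,0,1,0,0,-0.4,0,0,0,1,0,0,0,0,0,0,1,0,0,0,0,0,0,1,0,0,0,0,0,0,1]' >/dev/null
python3 -m creep '[0,0,0,0,0,0,1,0,0,0,0,0,0,1,0,0,0,0,0,0,1,0,0,0,0,0,0,1,0,0,0,0,0,0,1]' 
cat > m.py <<'E'
from bench import *;from h import *
th=np.radians(-14.5);A=np.array([[np.cos(th),np.sin(th)],[-np.sin(th),np.cos(th)]])
t=sense();zt=t["position"][2]-.0147+.005;print(t["position"].round(4),yaw(t["orientation"]))
for n,r in(("top",(235,140,290,230)),("side",(280,130,365,195))):
    s0=dict(np.load(n+"0.npz"));s=snapshot(n);u0,v0,u1,v1=r;C=cloud(s)
    def pts(f,live):
        B,G,R=[f[...,i].astype(int) for i in range(3)];m=(B-R>40) if live else (R-B>35)&(R>150)
        k=np.zeros(m.shape,np.uint8);k[v0:v1,u0:u1]=m[v0:v1,u0:u1];return k>0
    k=pts(s["frame"],1)&(C[...,2]<.06);p0=pts(s0["frame"],0)
    C0=cloud(s0);e=cv2.erode(k.astype(np.uint8),np.ones((3,3)))>0;Q=C[e];Q=Q[Q[:,2]<.06];print(n,"stencil top z",np.median(Q[:,2]).round(4),len(Q),"panel z",np.median(C0[p0][:,2]).round(4))
    if len(Q)>20:
        c=Q-Q.mean(0);print(" tilt",np.linalg.lstsq(np.c_[c[:,:2],np.ones(len(c))],c[:,2],rcond=None)[0][:2].round(3))
    for nm,kk,z in(("pan",p0,.014),("st",k,zt)):
        v,u=np.nonzero(kk);P=(plane(s,np.c_[u,v],z)[:,:2]-[.537,.1505])@A.T*1000
        for ax in(0,1):
            b=np.round(P[:,1-ax]/8).astype(int)
            print(nm,"xy"[ax],[(int(i*8),int(round(P[b==i,ax].min())),int(round(P[b==i,ax].max()))) for i in np.unique(b)if abs(i)<8])
E
python3 m.py
```

```text
time_s: 16.55
position: [0.538, 0.1487, 0.0413]
orientation: [0.0, 0.992, -0.125, -0.0]
force: [-0.0, -0.7, -1.1]
grip_width: 0.0152
grasp_force: 70.4
[0.538  0.1487 0.0413] (np.float64(-0.25117832753141545), array([-9.75868202e-05, -1.18606576e-04, -9.99999988e-01]))
top stencil top z 0.0304 54 panel z 0.0121
 tilt [0.003 0.018]
pan x [(-56, -129, 154), (-48, -131, 151), (-40, -130, 153), (-32, -132, 151), (-24, -65, 148), (-16, -132, 146), (-8, -132, 148), (0, -133, 146), (8, -64, 146), (16, -66, 147), (24, -65, 150), (32, -55, 147), (40, -28, 146), (48, 139, 144), (56, 138, 144)]
pan y [(-56, -95, 29), (-48, -48, 32), (-40, -47, 34), (-32, -48, 36), (-24, -49, 39), (-16, -48, 41), (-8, -48, 43), (0, -49, 43), (8, -48, 41), (16, -48, 43), (24, -47, 42), (32, -48, 43), (40, -48, 43), (48, -90, 42), (56, -48, 43)]
st x [(-48, -57, 61), (-40, -52, 64), (-32, -32, 62), (-24, -16, 63), (-16, 28, 64), (-8, -65, 63), (0, -66, 64), (8, -66, -29), (16, -65, -24), (24, -66, -24), (32, -42, -25)]
st y [(-56, -47, 26), (-48, -47, 28), (-40, -46, 30), (-32, -47, 33), (-24, -45, 34), (-16, -46, 
[... 392 characters left out ...]
, (48, 1, 138), (56, 138, 138)]
pan y [(-56, -136, 40), (-48, -139, 40), (-40, -50, 41), (-32, -54, 42), (-24, -54, 42), (-16, -141, 43), (-8, -141, 43), (0, -52, 44), (8, -51, 40), (16, -139, 40), (24, -139, 41), (32, -138, 133), (40, -53, 133), (48, -53, 43), (56, -52, 43)]
st x [(-48, -64, 59), (-40, -64, 62), (-32, -62, 61), (-24, -63, 61), (-16, -63, 60), (-8, -64, 60), (0, -61, 59), (8, -63, 63), (16, -64, 27), (24, -64, 40), (32, -62, 61), (40, -59, 57)]
st y [(-56, -45, 41), (-48, -44, 41), (-40, -44, 37), (-32, -48, 22), (-24, -47, 18), (-16, -47, 18), (-8, -46, -6), (0, -45, -11), (8, -45, 0), (16, -44, 26), (24, -48, 42), (32, -48, 38), (40, -47, 39), (48, -47, 39), (56, -46, 40)]
```

The plate now coincides with the panel to within about 1 mm in both views, and the gap is about 12.5 mm. Lowering 2.5 mm, letting it settle and checking once more.

```bash

python3 -m creep '[0,0,-0.25,0,0,-0.002,1,0,0,0,0,0,0,1,0,0,0,0,0,0,1,0,0,0,0,0,0,1,0,0,0,0,0,0,1]' >/dev/null
python3 -m creep '[0,0,0,0,0,0,1,0,0,0,0,0,0,1,0,0,0,0,0,0,1,0,0,0,0,0,0,1,0,0,0,0,0,0,1]' 
python3 -m creep '[0,0,0,0,0,0,1,0,0,0,0,0,0,1,0,0,0,0,0,0,1,0,0,0,0,0,0,1,0,0,0,0,0,0,1]' 
python3 m.py | grep -v pan' '; python3 st.py
```

```text
time_s: 17.9
position: [0.538, 0.1486, 0.0389]
orientation: [0.0, 0.992, -0.126, 0.0]
force: [0.3, -0.4, -1.6]
grip_width: 0.015
grasp_force: 70.4
time_s: 18.52
position: [0.538, 0.1486, 0.0388]
orientation: [0.0, 0.992, -0.126, -0.0]
force: [1.0, 0.7, -0.8]
grip_width: 0.0153
grasp_force: 70.4
[0.538  0.1486 0.0388] (np.float64(-0.25317672504169925), array([-2.59456987e-05, -1.09073532e-04, -9.99999994e-01]))
top stencil top z 0.0277 55 panel z 0.0121
 tilt [-0.001 -0.016]
st x [(-48, -57, 61), (-40, -48, 64), (-32, -32, 62), (-24, -16, 64), (-16, 28, 62), (-8, -65, 63), (0, -66, 64), (8, -66, -26), (16, -65, -23), (24, -65, -24), (32, -46, -25)]
st y [(-56, -47, 26), (-48, -48, 28), (-40, -46, 30), (-32, -47, 33), (-24, -45, 34), (-16, -46, -26), (-8, -44, -30), (24, -29, -15), (32, -46, -13), (40, -48, -6), (48, -47, -4), (56, -46, -2)]
side stencil top z 0.0295 177 panel z 0.0134
 tilt [-0.032 -0.003]
st x [(-48, -60, 59), (-40, -64, 62), (-32, -62, 61), (-24, -63, 61), (-16, -64, 61), (-8, -64, 60), (0, -62, 60), (8, -62, 59), (16, -63, 27), (24, -64, 61), (32, -61, 61), (40, -62, 61)]
st y [(-56, -47, 39), (-48, -47, 39), (-40, -46, 40), (-32, -45, 40), (-24, -45, 26), (-16, -44, 16), (-8, -43, -9), (0, -23, -8), (8, -47, 23), (16, -46, 24), (24, -46, 40), (32, -45, 40), (40, -45, 41), (48, -44, 41), (56, -48, 37)]
-3.180218164918677 [-0.03412045  0.00748676  0.04952458] [ 0.05494031 -0.0776594  -1.10123252] [ 0.168  0.222  1.612 -0.     1.308  1.992]
```

```bash
python3 - <<'E'
from bench import *;from h import *
th=np.radians(-14.5);A=np.array([[np.cos(th),np.sin(th)],[-np.sin(th),np.cos(th)]])
s=snapshot("side");C=cloud(s);C0=cloud(dict(np.load("side0.npz")))
B,G,R=[s["frame"][...,i].astype(int) for i in range(3)]
m=(B-R>70);k=np.zeros(m.shape,np.uint8);k[130:195,280:365]=m[130:195,280:365]
for nm,Q in(("st",C[k>0]),("pan",C0[155:182,295:342].reshape(-1,3))):
    P=(Q[:,:2]-[.537,.1505])@A.T*1000
    for lo,hi in((-60,-45),(-45,-30),(-30,-12),(12,30),(30,45),(45,60)):
        z=Q[(P[:,0]>lo)&(P[:,0]<hi)&(abs(P[:,1])<40)&(Q[:,2]<.05),2];print(nm,lo,len(z),np.median(z).round(4))
E
```

```text
st -60 27 0.0281
st -45 29 0.0281
st -30 42 0.0301
st 12 58 0.0291
st 30 32 0.028
st 45 33 0.0289
pan -60 68 0.0137
pan -45 72 0.0137
pan -30 81 0.014
pan 12 80 0.0131
pan 30 73 0.014
pan 45 68 0.0133
```

The plate is level: its ends read 28.1 and 28.9 mm, with the panel at about 13.6 mm by the same camera, so the gap is about 10 mm. Handing in.

```bash
python3 -c "
from bench import *
print(finish_job())"
```

```text
the job is handed in; nothing more can be done
None
```

I turned the lamp knob to its stop and let it spring back, then handed the job in with the oblong stencil held still and level about 1 cm above the panel, lined up with its edges to within about 1 mm by the camera measurements; no verdict came back.

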